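# Find the tired latch spring on the chilly bin

## Task

One of the two latch springs on the lid of the chilly bin has gone soft. With the shut fingertips press the pad of the left latch (left as seen from the robot), then that of the right latch, firmly down onto its stop (hold it there a moment at about 10 to 20 N, never more than 25 N) to feel which spring gives more easily. Then stand the brass weight on the pad of the soft latch, so that it holds the pad down on its stop, and leave it there; do not let it go on the sound latch, and do not disturb the jar, the plate or the tiffin.

Things in the scene. Friction and masses are not known exactly. Their poses are not given: they have to be found in the camera images.
- bin: teal plastic chilly bin, fixed, 220 (x) by 310 (y) by 170 mm high to the top of its lid; origin under its centre, on the bench. On the lid lie two latch springs, 160 mm apart: steel leaves clamped at the far (+x) end in steel blocks (50 x 46 mm, 44 mm high, near face 65 mm from the pad's centre), free at the end nearer the robot
- bend_left (a joint): left latch spring (seen from the robot; +y side): deflection in rad about its clamped root, 95 mm from the pad's centre. About 0.01 = up at rest, sloping up 0.09 rad to the pad; grows as the pad is pressed; lands on the stop at about 0.08 to 0.12 (stop height differs each time, not given). One spring, not known which, takes 1 to 2 N at the pad to reach the stop, the sound one 4 to 8 N; then force climbs about 8 N per mm.
- bend_right (a joint): right latch spring (seen from the robot; -y side): deflection in rad about its clamped root, 95 mm from the pad's centre. About 0.01 = up at rest, sloping up 0.09 rad to the pad; grows as the pad is pressed; lands on the stop at about 0.08 to 0.12 (stop height differs each time, not given). One spring, not known which, takes 1 to 2 N at the pad to reach the stop, the sound one 4 to 8 N; then force climbs about 8 N per mm.
- leaf_left: the moving steel leaf of the left latch with its pad, 22 mm wide, 3 mm thick; origin at its clamped root inside the clamp block, 30 mm above the lid; -x along the leaf to the pad, 95 mm away
- leaf_right: the moving steel leaf of the right latch with its pad, 22 mm wide, 3 mm thick; origin at its clamped root inside the clamp block, 30 mm above the lid; -x along the leaf to the pad, 95 mm away
- pad_left (a point): thumb pad at the free tip of the left latch spring: square steel tray, 50 x 50 mm inside, lip 3 mm high all round. This point is the centre of its upper face; z up, -x outwards along the leaf, towards the robot. At rest it slopes 0.09 rad, its centre about 40 mm above the lid. Pressed down 6 to 11 mm it lands, about level, on a rubber-topped post, the stop. Springs back when let go.
- pad_right (a point): thumb pad at the free tip of the right latch spring: square steel tray, 50 x 50 mm inside, lip 3 mm high all round. This point is the centre of its upper face; z up, -x outwards along the leaf, towards the robot. At rest it slopes 0.09 rad, its centre about 40 mm above the lid. Pressed down 6 to 11 mm it lands, about level, on a rubber-topped post, the stop. Springs back when let go.
- weight: brass weight, 300 g: a round foot 36 mm in diameter and 30 mm high, and on it a round grip stem 20 mm in diameter reaching up from 34 mm to 66 mm; origin at the centre of its underside, z up. Stands on the bench to one side of the bin. It is heavy enough to carry the soft spring's pad to its stop; the sound spring sinks only 4 to 5 mm under it
- jar: green glass jar with steel lid, 72 mm in diameter, 120 mm high, standing on the bench; origin under its centre. Leave alone
- plate: white ceramic side plate, 170 mm in diameter, 18 mm high; origin under its centre. Leave alone
- tiffin: lower tier of a stainless tiffin, open round pot 112 mm in diameter, 70 mm high; origin under its centre. Leave alone
There are look-alikes about, which are no part of the job. Several things have the shape of the weight; the one meant has the colours described above.

How it is judged:
On the way, in this order (a step that is already met when the one before it is completed fails the run):
1. the shut fingertips press the left pad down hard onto its stop (over 9 N, held 0.2 s) (contact force between the fingers and leaf_left above 9 N and value of joint bend_left above 0.06 rad), for 0.2 s.
2. the shut fingertips press the right pad down hard onto its stop (over 9 N, held 0.2 s) (contact force between the fingers and leaf_right above 9 N and value of joint bend_right above 0.06 rad), for 0.2 s.
At the end, for the whole second after the job is handed in: The brass weight stands upright (within 0.15 rad) and still on the pad of the soft latch, within 12 mm of its centre, and has carried that spring down to its stop (deflection over 0.0735 rad); the other latch is back up (under 0.02 rad); jar, plate and tiffin within 30 mm of where they were (((value of joint bend_left above 0.0735 rad and value of joint bend_right below 0.02 rad and horizontal distance between weight and pad_left below 0.012 m and z of weight in the frame of pad_left below 0.006 m) or (value of joint bend_right above 0.0735 rad and value of joint bend_left below 0.02 rad and horizontal distance between weight and pad_right below 0.012 m and z of weight in the frame of pad_right below 0.006 m)) and angle between weight's own z axis and vertical below 0.15 rad and linear speed of weight below 0.02 m/s and distance of each of jar, plate, tiffin from where it was at the start of the episode below 0.03 m); the robot touches nothing.
It fails at once if a pad is pressed with more than 25 N (contact force between the fingers and leaf_left above 25 N or contact force between the fingers and leaf_right above 25 N).
It fails at once if the weight is let go on the pad of the sound latch, whose spring holds it up off the stop ((contact force between leaf_left and weight above 2.4 N and contact force between the fingers and weight below 0.1 N and value of joint bend_left below 0.065 rad and linear speed of weight below 0.005 m/s) or (contact force between leaf_right and weight above 2.4 N and contact force between the fingers and weight below 0.1 N and value of joint bend_right below 0.065 rad and linear speed of weight below 0.005 m/s)).
It fails at once if the jar, the plate or the tiffin is pushed more than 30 mm (distance of any of jar, plate, tiffin from where it was at the start of the episode above 0.03 m).
It also fails if it takes over 72 s, if anything falls off the work surface, if the arm or the gripper's body presses on something with over 40 N, if the wrist force passes 120 N, or if a joint passes its speed limit or range.

## Robot

A 7-joint arm with a two-finger parallel gripper is mounted at the origin on the work surface. World frame = base frame: x ahead of the robot, y to its left, z up, the work surface at z = 0. Lengths are in m, angles in rad, forces in N, time in s.
With the tool pointing down it reaches from about 0.425 to 0.875 m from the base axis. Payload 4.7 kg.
Tool frame: the origin (TCP) lies at the very end of the fingers, on their centre line; the grasp point (between the pads) lies 19 mm behind it; z points along the fingers, y is the line along which they close (so a half turn about z gives the same grasp; the last joint's range is limited). The gripper opens to 87 mm and grips with 3 to 60 N. Pads are 19 mm wide; open, the fingers measure 117 mm over their backs; the gripper's body (75 mm by 190 mm) begins 51 mm behind the grasp point.
Start: joints at [-1.09, 0.321, -0.07, 1.45, 0.023, 1.371, -0.057], TCP at [0.293, 0.58, 0.223] pointing down, gripper open.
Joint ranges: [-2.86, 2.86], [-0.3, 2.09], [-1.38, 1.24], [0.06, 2.45], [-1.56, 4.7], [0.09, 2.05], [-2.69, 2.69]. Speed limits (rad/s): [2.57, 2.57, 3.14, 3.14, 3.14, 3.14, 3.14].

## Interface

Orientations are given as a rotation vector (axis times angle).
In Python, from bench import ctrl, vision gives the robot as it stands.
- The arm moves only by the tool jog_arm, never from a script. Its argument "increments" is a list of rows, each an object of numbers: "tx", "ty", "tz": the shift along the tool's x, y, z in mm; "wx", "wy", "wz": the turn, a rotation vector about the tool's x, y, z in rad; "gripper": the opening, from 0 (shut) to 1 (fully open). In form: [{"tx": .., "ty": .., "tz": .., "wx": .., "wy": .., "wz": .., "gripper": ..}, ...]. A call has exactly 5 rows; each row is the pose to reach, as a shift and turn from the pose commanded when the call began, along the tool's axes at that moment; what a row does not reach only later rows make up. A row lasts 1/12 s, in which the tool goes at most 41.7 mm and 7.16 degrees, less where a joint would pass 70% of its speed; a pose out of reach is approached as far as the arm can. A call with a gripper value outside its range is refused whole. The fingers move at their own pace and stop on an object; "grip_force" is the grip in N (left out, the last holds). Time passes only in rows, so rows that repeat a pose let the fingers close, or fill a call up. It gives the time, the measured TCP pose, the force, the opening and the grip force at its end, in the units of the state.
- ctrl.get_state(): the state, without advancing time (a new reading comes with each control period).
- vision.get_image(name): name is "side" or "top" or "wrist"; returns a dict with "color" (420x560x3 uint8, blue, green, red), "fx", "fy", "cx", "cy" (pixels), "extrinsics" (4x4, takes a point from world to camera coordinates). Camera axes: x right, y down, z forward; pixel columns grow to the right and rows downward; lengths in m; the calibration is good to about 2 mm. The wrist camera is an equidistant fisheye: a pixel r from the principal point sees the ray r / f radians off the axis. A picture is of the moment at which its call begins. There is no depth.
- ctrl.close_job(): hands the job in; it is judged then, once.
Trained networks look in the newest picture that a camera, given by its name, has taken for a name from the list of things; names that differ only in an ending like _2 or _b are one class to them, and where a whole thing is asked for, a point or a joint stands for the part that bears it (a point fixed in the world has none). Each returns a list of dicts, best first, with "conf" (0 to 1); they miss things now and then, are a little off and sometimes report something else, mostly with a low value. They report only what shows in the picture. A call takes as long as a camera call. They do not tell look-alikes from the thing itself.
- vision.spot_in(camera, thing): "bbox" ([left, top, right, bottom] in pixels, round what is visible of it).
The state is a dict: "time": time; "joint_positions": joint angles; "qd": joint speeds; "joint_torque": joint torques, N m; "position": TCP position; "tool_rot": TCP orientation; "ft_force": force on the tool from outside, world axes, zero at the start; "torque": the same for the moment, N m; "grip_width": opening from 0.0 (shut) to 1.0 (fully open); "grip_force": force on a finger pad.
Only numpy, scipy, OpenCV 4.12 (cv2) and the standard library are available. Lean on these libraries where they do the work, as an engineer would, in place of code of your own. Each camera call takes 0.05 s, during which the arm holds its last target. There are 200 camera calls.

## Working session

There is one attempt and no reset: what is moved stays moved. The work goes in short steps, Python scripts to look and compute and a tool call to move; the robot and the scene stay as the last step left them, time stands still between calls to the robot, and variables do not carry over. Pictures are saved under pics/ and viewed, at most 10 in all, crops included, and the job is handed in when it is done.

Besides the shell and the picture viewer there is one more tool, called after ">>>" in YAML: its name, and indented under it one key for each argument. jog_arm: Moves the arm, as the interface text tells. Its arguments: {"type":"object","properties":{"increments":{"type":"array"},"grip_force":{"type":"number"}},"required":["increments"]}

```bash
mkdir -p pics; cat > h.py <<'E'
import numpy as np, cv2
from scipy.spatial.transform import Rotation as R
from bench import ctrl, vision
def ray(im,u,v):
    E=np.array(im["extrinsics"]); d=np.array([(u-im["cx"])/im["fx"],(v-im["cy"])/im["fy"],1.])
    return -E[:3,:3].T@E[:3,3], E[:3,:3].T@d
def onz(im,u,v,z):
    o,d=ray(im,u,v); return o+d*(z-o[2])/d[2]
def proj(im,p):
    E=np.array(im["extrinsics"]); c=E[:3,:3]@np.array(p)+E[:3,3]
    return im["fx"]*c[0]/c[2]+im["cx"], im["fy"]*c[1]/c[2]+im["cy"]
E
python3 - <<'E'
from h import *
np.set_printoptions(precision=3,suppress=True)
s=ctrl.get_state(); print({k:np.round(s[k],3) for k in s})
for c in ("top","side"):
    im=vision.get_image(c); cv2.imwrite(f"pics/{c}1.png",im["color"]); print(c,ray(im,280,210)[0],im["fx"],im["cx"],im["cy"])
    for t in ("bin","pad_left","pad_right","leaf_left","weight","jar","plate","tiffin"):
        print(c,t,[(np.round(b["bbox"]).tolist(),round(b["conf"],2)) for b in vision.spot_in(c,t)][:4])
E
```

```text
{'time': np.float64(0.0), 'joint_positions': array([-1.09 ,  0.322, -0.07 ,  1.452,  0.023,  1.371, -0.057]), 'qd': array([-0.001, -0.001,  0.   ,  0.   ,  0.   , -0.   ,  0.001]), 'joint_torque': array([ -0.001, -49.13 ,  -0.405, -31.253,  -0.064,   0.044,   0.   ]), 'position': array([0.292, 0.58 , 0.221]), 'tool_rot': array([-0.727, -3.056,  0.003]), 'ft_force': array([-0.498, -0.662,  1.047]), 'torque': array([ 0.017, -0.026,  0.025]), 'grip_force': np.float64(0.0), 'grip_width': np.float64(0.997)}
top [0.426 0.    1.263] 385.82648184004734 280.2805190779075 213.02152438357416
top bin [([226.0, 146.0, 334.0, 227.0], 0.8)]
top pad_left [([241.0, 178.0, 259.0, 210.0], 0.82), ([158.0, 163.0, 198.0, 201.0], 0.29)]
top pad_right [([298.0, 179.0, 318.0, 211.0], 0.91)]
top leaf_left [([239.0, 179.0, 259.0, 212.0], 0.75)]
top weight [([149.0, 264.0, 163.0, 271.0], 0.7)]
top jar [([395.0, 233.0, 427.0, 258.0], 0.7)]
top plate [([382.0, 158.0, 435.0, 206.0], 0.88)]
top tiffin [([156.0, 164.0, 196.0, 199.0], 0.96), ([390.0, 232.0, 427.0, 257.0], 0.44)]
side [0.363 0.619 0.914] 418.3777499048341 279.81213325515665 209.7187719783601
side bin [([180.0, 141.0, 309.0, 291.0], 0.76)]
side pad_left [([226.0, 199.0, 269.0, 224.0], 0.96)]
side pad_right [([251.0, 150.0, 289.0, 172.0], 0.6)]
side leaf_left [([225.0, 201.0, 272.0, 223.0], 0.7)]
side weight [([231.0, 360.0, 248.0, 384.0], 0.78), ([262.0, 369.0, 282.0, 390.0], 0.77), ([284.0, 408.0, 300.0, 420.0], 0.71)]
side jar [([334.0, 113.0, 360.0, 159.0], 0.91)]
side plate [([259.0, 113.0, 314.0, 151.0], 0.65)]
side tiffin [([153.0, 309.0, 211.0, 374.0], 0.65)]
```

View pics/top1.png

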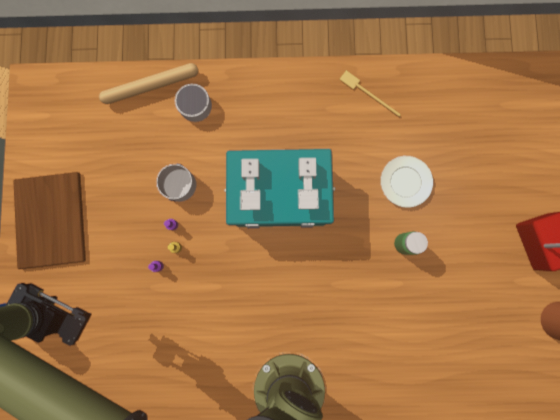

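View pics/side1.png

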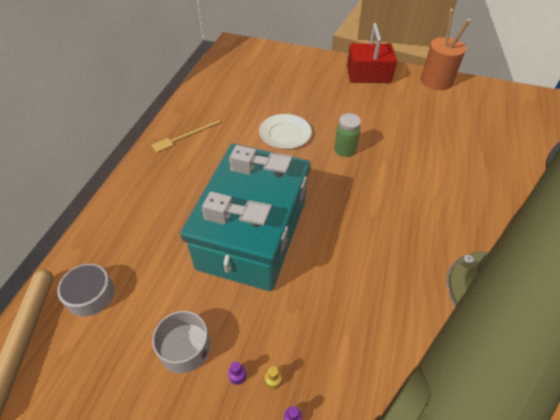

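The top view shows two latches, with pads near (250,200) and (308,199). The brass weight is at (174,247), with purple look-alikes at (171,225) and (156,266). In the side view the brass one is at (273,378). The tiffin look-alike is at (193,102), and the actual one is probably at (176,182).

```bash
python3 - <<'E'
from h import *
np.set_printoptions(precision=3,suppress=True)
def tri(a,pa,b,pb):
    o1,d1=ray(a,*pa);o2,d2=ray(b,*pb)
    t=np.linalg.lstsq(np.c_[d1,-d2],o2-o1,rcond=None)[0]
    p,q=o1+t[0]*d1,o2+t[1]*d2
    return (p+q)/2,np.linalg.norm(p-q)
T=vision.get_image("top");S=vision.get_image("side")
# pad blobs: bright grey
def blobs(im,box,lo=150):
    x0,y0,x1,y1=box;c=im["color"][y0:y1,x0:x1].astype(int)
    m=((c.min(2)>lo)).astype(np.uint8)
    n,l,st,ce=cv2.connectedComponentsWithStats(cv2.morphologyEx(m,cv2.MORPH_OPEN,np.ones((9,9))) if im is T else m)
    return [(st[i].tolist(),(ce[i]+[x0,y0]).round(1)) for i in range(1,n) if st[i][4]>20]
print(blobs(T,(230,150,330,222)))
for u,v in ((250,200.5),(308.3,199.5)): print("pad z.21",onz(T,u,v,.21))
print("tri padL",tri(T,(250,200.5),S,(256,212)),"padR",tri(T,(308.3,199.5),S,(279,163)))
print("bin corners",[onz(T,u,v,.17) for u,v in ((226.5,150),(334,150),(332,222),(227,226))])
def yel(im,box):
    x0,y0,x1,y1=box;h=cv2.cvtColor(im["color"][y0:y1,x0:x1],cv2.COLOR_BGR2HSV)
    m=cv2.inRange(h,(22,150,90),(35,255,255)); ys,xs=np.nonzero(m); return xs.mean()+x0,ys.mean()+y0,xs.min()+x0,xs.max()+x0,ys.min()+y0,ys.max()+y0
a=yel(T,(155,232,195,262));b=yel(S,(255,355,290,400));print(a,b)
print("weight",tri(T,a[:2],S,b[:2]),onz(T,*a[:2],.03),onz(S,*b[:2],.03))
for u,v in ((171,225),(156,266)): print("purple",onz(T,u,v,.03))
print("tiffin",onz(T,176,182,.06), "shape", proj(T,[.5,.3,0]))
E
```

```text
[([69, 39, 19, 20, 370], array([308. , 198.7])), ([11, 40, 19, 20, 366], array([249.8, 199.5]))]
pad z.21 [0.572 0.097 0.21 ]
pad z.21 [ 0.572 -0.063  0.21 ]
tri padL (array([0.572, 0.097, 0.211]), np.float64(0.0006800908574773124)) padR (array([ 0.571, -0.064,  0.207]), np.float64(0.0012404758260840028))
bin corners [array([0.727, 0.168, 0.17 ]), array([ 0.72 , -0.144,  0.17 ]), array([ 0.511, -0.131,  0.17 ]), array([0.506, 0.167, 0.17 ])]
(np.float64(172.23913043478262), np.float64(245.95652173913044), np.int64(168), np.int64(178), np.int64(242), np.int64(251)) (np.float64(271.42), np.float64(376.38), np.int64(265), np.int64(279), np.int64(367), np.int64(385))
weight (array([0.454, 0.363, 0.035]), np.float64(0.0015352274169895435)) [0.455 0.364 0.03 ] [0.454 0.361 0.03 ]
purple [0.522 0.369 0.03 ]
purple [0.392 0.415 0.03 ]
tiffin [0.657 0.346 0.06 ] shape (np.float64(194.53883711736825), np.float64(232.0405110057091))
```

>>> jog_arm:
  increments:
    - {"tx": -36, "ty": -22, "tz": -8, "gripper": 0}
    - {"tx": -70, "ty": -43, "tz": -18, "gripper": 0}
    - {"tx": -104, "ty": -65, "tz": -28, "gripper": 0}
    - {"tx": -138, "ty": -87, "tz": -36, "gripper": 0}
    - {"tx": -172, "ty": -109, "tz": -42, "gripper": 0}
  grip_force: 20

```text
validation failed for argument at $.in...
```

>>> jog_arm:
  increments:
    - {"tx": -34, "ty": -22, "tz": 0, "gripper": 0}
    - {"tx": -68, "ty": -44, "tz": 0, "gripper": 0}
    - {"tx": -102, "ty": -66, "tz": 0, "gripper": 0}
    - {"tx": -136, "ty": -88, "tz": 0, "gripper": 0}
    - {"tx": -170, "ty": -110, "tz": 0, "gripper": 0}

```text
validation failed for argument at $.in...
```

>>> jog_arm:
  increments:
    - {"tx": -36, "ty": -22, "tz": -8, "wx": 0, "wy": 0, "wz": 0, "gripper": 0}
    - {"tx": -70, "ty": -43, "tz": -18, "wx": 0, "wy": 0, "wz": 0, "gripper": 0}
    - {"tx": -104, "ty": -65, "tz": -28, "wx": 0, "wy": 0, "wz": 0, "gripper": 0}
    - {"tx": -138, "ty": -87, "tz": -36, "wx": 0, "wy": 0, "wz": 0, "gripper": 0}
    - {"tx": -172, "ty": -109, "tz": -42, "wx": 0, "wy": 0, "wz": 0, "gripper": 0}
  grip_force: 20

```text
time: 1.42
position: [0.398, 0.4042, 0.2657]
tool_rot: [0.726, 3.056, 0.002]
ft_force: [0.7, 0.4, 0.3]
grip_width: 0.707
grip_force: 0.0
```

>>> jog_arm:
  increments:
    - {"tx": -33, "ty": -22, "tz": 0, "wx": 0, "wy": 0, "wz": 0, "gripper": 0}
    - {"tx": -66, "ty": -44, "tz": 0, "wx": 0, "wy": 0, "wz": 0, "gripper": 0}
    - {"tx": -99, "ty": -66, "tz": 0, "wx": 0, "wy": 0, "wz": 0, "gripper": 0}
    - {"tx": -132, "ty": -88, "tz": 0, "wx": 0, "wy": 0, "wz": 0, "gripper": 0}
    - {"tx": -165, "ty": -110, "tz": 0, "wx": 0, "wy": 0, "wz": 0, "gripper": 0}

```text
time: 1.83
position: [0.4956, 0.2314, 0.265]
tool_rot: [0.726, 3.056, 0.001]
ft_force: [1.2, -0.0, -0.0]
grip_width: 0.324
grip_force: 0.0
```

>>> jog_arm:
  increments:
    - {"tx": -33, "ty": -22, "tz": 0, "wx": 0, "wy": 0, "wz": 0, "gripper": 0}
    - {"tx": -66, "ty": -43, "tz": 0, "wx": 0, "wy": 0, "wz": 0, "gripper": 0}
    - {"tx": -99, "ty": -65, "tz": 5, "wx": 0, "wy": 0, "wz": 0, "gripper": 0}
    - {"tx": -130, "ty": -85, "tz": 15, "wx": 0, "wy": 0, "wz": 0, "gripper": 0}
    - {"tx": -130, "ty": -85, "tz": 25, "wx": 0, "wy": 0, "wz": 0, "gripper": 0}

```text
time: 2.25
position: [0.5763, 0.0887, 0.24]
tool_rot: [0.744, 3.047, -0.006]
ft_force: [-1.0, -1.2, 0.3]
grip_width: 0.018
grip_force: 0.0
```

```bash
python3 - <<'E'
from h import *
im=vision.get_image("side"); print(ctrl.get_state()["position"],ctrl.get_state()["ft_force"])
cv2.imwrite("pics/s2.png",cv2.resize(im["color"][120:300,160:330],None,fx=4,fy=3.3))
cv2.imwrite("pics/s2.png",cv2.resize(im["color"][130:280,170:330],(800,600)[::1] if 0 else (640,600)))
E
```

```text
[0.57342276 0.09294482 0.23716147] [-1.51793873  0.02525298 -1.28375965]
```

View pics/s2.png

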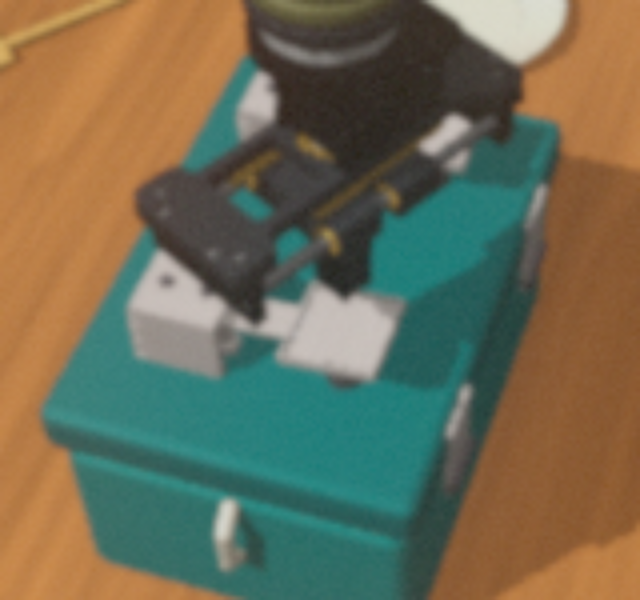

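Shut fingertips hang right over the left pad, about 27 mm up. Descending.

>>> jog_arm:
  increments:
    - {"tx": 1, "ty": 3, "tz": 6, "wx": 0, "wy": 0, "wz": 0, "gripper": 0}
    - {"tx": 1, "ty": 3, "tz": 12, "wx": 0, "wy": 0, "wz": 0, "gripper": 0}
    - {"tx": 1, "ty": 3, "tz": 18, "wx": 0, "wy": 0, "wz": 0, "gripper": 0}
    - {"tx": 1, "ty": 3, "tz": 22, "wx": 0, "wy": 0, "wz": 0, "gripper": 0}
    - {"tx": 1, "ty": 3, "tz": 24, "wx": 0, "wy": 0, "wz": 0, "gripper": 0}

```text
time: 2.72
position: [0.5726, 0.1031, 0.2149]
tool_rot: [-0.723, -3.056, 0.0]
ft_force: [0.1, 0.1, -1.4]
grip_width: 0.004
grip_force: 0.0
```

>>> jog_arm:
  increments:
    - {"tx": 0, "ty": 0, "tz": 1, "wx": 0, "wy": 0, "wz": 0, "gripper": 0}
    - {"tx": 0, "ty": 0, "tz": 2, "wx": 0, "wy": 0, "wz": 0, "gripper": 0}
    - {"tx": 0, "ty": 0, "tz": 3, "wx": 0, "wy": 0, "wz": 0, "gripper": 0}
    - {"tx": 0, "ty": 0, "tz": 4, "wx": 0, "wy": 0, "wz": 0, "gripper": 0}
    - {"tx": 0, "ty": 0, "tz": 4, "wx": 0, "wy": 0, "wz": 0, "gripper": 0}

```text
time: 3.13
position: [0.5733, 0.1019, 0.2116]
tool_rot: [0.727, 3.056, 0.0]
ft_force: [-1.2, 0.3, 0.4]
grip_width: 0.008
grip_force: 0.0
```

>>> jog_arm:
  increments:
    - {"tx": 0, "ty": 0, "tz": 1, "wx": 0, "wy": 0, "wz": 0, "gripper": 0}
    - {"tx": 0, "ty": 0, "tz": 2, "wx": 0, "wy": 0, "wz": 0, "gripper": 0}
    - {"tx": 0, "ty": 0, "tz": 2, "wx": 0, "wy": 0, "wz": 0, "gripper": 0}
    - {"tx": 0, "ty": 0, "tz": 2, "wx": 0, "wy": 0, "wz": 0, "gripper": 0}
    - {"tx": 0, "ty": 0, "tz": 2, "wx": 0, "wy": 0, "wz": 0, "gripper": 0}

```text
time: 3.55
position: [0.5733, 0.1019, 0.2096]
tool_rot: [0.727, 3.056, 0.0]
ft_force: [-0.6, -0.7, 0.5]
grip_width: 0.008
grip_force: 0.2
```

>>> jog_arm:
  increments:
    - {"tx": -2, "ty": -4, "tz": 0, "wx": 0, "wy": 0, "wz": 0, "gripper": 0}
    - {"tx": -2, "ty": -4, "tz": 1, "wx": 0, "wy": 0, "wz": 0, "gripper": 0}
    - {"tx": -2, "ty": -4, "tz": 2, "wx": 0, "wy": 0, "wz": 0, "gripper": 0}
    - {"tx": -2, "ty": -4, "tz": 2, "wx": 0, "wy": 0, "wz": 0, "gripper": 0}
    - {"tx": -2, "ty": -4, "tz": 2, "wx": 0, "wy": 0, "wz": 0, "gripper": 0}

```text
time: 3.97
position: [0.5732, 0.0973, 0.2075]
tool_rot: [0.727, 3.056, -0.0]
ft_force: [0.3, -0.8, 1.3]
grip_width: 0.004
grip_force: 0.3
```

>>> jog_arm:
  increments:
    - {"tx": 0, "ty": 0, "tz": 1, "wx": 0, "wy": 0, "wz": 0, "gripper": 0}
    - {"tx": 0, "ty": 0, "tz": 2, "wx": 0, "wy": 0, "wz": 0, "gripper": 0}
    - {"tx": 0, "ty": 0, "tz": 2, "wx": 0, "wy": 0, "wz": 0, "gripper": 0}
    - {"tx": 0, "ty": 0, "tz": 2, "wx": 0, "wy": 0, "wz": 0, "gripper": 0}
    - {"tx": 0, "ty": 0, "tz": 2, "wx": 0, "wy": 0, "wz": 0, "gripper": 0}

```text
time: 4.38
position: [0.5733, 0.0975, 0.2056]
tool_rot: [0.727, 3.056, 0.0]
ft_force: [0.1, -0.9, 0.8]
grip_width: 0.008
grip_force: 0.4
```

>>> jog_arm:
  increments:
    - {"tx": 0, "ty": 0, "tz": 0.7, "wx": 0, "wy": 0, "wz": 0, "gripper": 0}
    - {"tx": 0, "ty": 0, "tz": 1.5, "wx": 0, "wy": 0, "wz": 0, "gripper": 0}
    - {"tx": 0, "ty": 0, "tz": 1.5, "wx": 0, "wy": 0, "wz": 0, "gripper": 0}
    - {"tx": 0, "ty": 0, "tz": 1.5, "wx": 0, "wy": 0, "wz": 0, "gripper": 0}
    - {"tx": 0, "ty": 0, "tz": 1.5, "wx": 0, "wy": 0, "wz": 0, "gripper": 0}

```text
time: 4.8
position: [0.5732, 0.0975, 0.2042]
tool_rot: [0.727, 3.056, 0.0]
ft_force: [-0.9, 0.1, 2.0]
grip_width: 0.009
grip_force: 0.9
```

>>> jog_arm:
  increments:
    - {"tx": 0, "ty": 0, "tz": 0.5, "wx": 0, "wy": 0, "wz": 0, "gripper": 0}
    - {"tx": 0, "ty": 0, "tz": 1, "wx": 0, "wy": 0, "wz": 0, "gripper": 0}
    - {"tx": 0, "ty": 0, "tz": 1, "wx": 0, "wy": 0, "wz": 0, "gripper": 0}
    - {"tx": 0, "ty": 0, "tz": 1, "wx": 0, "wy": 0, "wz": 0, "gripper": 0}
    - {"tx": 0, "ty": 0, "tz": 1, "wx": 0, "wy": 0, "wz": 0, "gripper": 0}

```text
time: 5.22
position: [0.5732, 0.0975, 0.2035]
tool_rot: [0.727, 3.056, 0.0]
ft_force: [-2.6, -1.7, 4.8]
grip_width: 0.006
grip_force: 2.6
```

>>> jog_arm:
  increments:
    - {"tx": 0, "ty": 0, "tz": 0.5, "wx": 0, "wy": 0, "wz": 0, "gripper": 0}
    - {"tx": 0, "ty": 0, "tz": 1, "wx": 0, "wy": 0, "wz": 0, "gripper": 0}
    - {"tx": 0, "ty": 0, "tz": 1, "wx": 0, "wy": 0, "wz": 0, "gripper": 0}
    - {"tx": 0, "ty": 0, "tz": 1, "wx": 0, "wy": 0, "wz": 0, "gripper": 0}
    - {"tx": 0, "ty": 0, "tz": 1, "wx": 0, "wy": 0, "wz": 0, "gripper": 0}

```text
time: 5.63
position: [0.5732, 0.0975, 0.2031]
tool_rot: [0.727, 3.056, 0.001]
ft_force: [-4.0, -1.3, 7.6]
grip_width: 0.005
grip_force: 3.9
```

>>> jog_arm:
  increments:
    - {"tx": 0, "ty": 0, "tz": 0.8, "wx": 0, "wy": 0, "wz": 0, "gripper": 0}
    - {"tx": 0, "ty": 0, "tz": 1.5, "wx": 0, "wy": 0, "wz": 0, "gripper": 0}
    - {"tx": 0, "ty": 0, "tz": 1.5, "wx": 0, "wy": 0, "wz": 0, "gripper": 0}
    - {"tx": 0, "ty": 0, "tz": 1.5, "wx": 0, "wy": 0, "wz": 0, "gripper": 0}
    - {"tx": 0, "ty": 0, "tz": 1.5, "wx": 0, "wy": 0, "wz": 0, "gripper": 0}

```text
time: 6.05
position: [0.5732, 0.0975, 0.2026]
tool_rot: [0.726, 3.056, 0.002]
ft_force: [-5.1, -1.8, 12.4]
grip_width: 0.009
grip_force: 6.0
```

>>> jog_arm:
  increments:
    - {"tx": 0, "ty": 0, "tz": 0.5, "wx": 0, "wy": 0, "wz": 0, "gripper": 0}
    - {"tx": 0, "ty": 0, "tz": 0.5, "wx": 0, "wy": 0, "wz": 0, "gripper": 0}
    - {"tx": 0, "ty": 0, "tz": 0.5, "wx": 0, "wy": 0, "wz": 0, "gripper": 0}
    - {"tx": 0, "ty": 0, "tz": 0.5, "wx": 0, "wy": 0, "wz": 0, "gripper": 0}
    - {"tx": 0, "ty": 0, "tz": 0.5, "wx": 0, "wy": 0, "wz": 0, "gripper": 0}

```text
time: 6.47
position: [0.5732, 0.0975, 0.2024]
tool_rot: [0.727, 3.056, 0.002]
ft_force: [-5.3, -1.2, 13.8]
grip_width: 0.004
grip_force: 6.8
```

>>> jog_arm:
  increments:
    - {"tx": 0, "ty": 0, "tz": -10, "wx": 0, "wy": 0, "wz": 0, "gripper": 0}
    - {"tx": 0, "ty": 0, "tz": -25, "wx": 0, "wy": 0, "wz": 0, "gripper": 0}
    - {"tx": 0, "ty": 0, "tz": -35, "wx": 0, "wy": 0, "wz": 0, "gripper": 0}
    - {"tx": -16, "ty": -32, "tz": -38, "wx": 0, "wy": 0, "wz": 0, "gripper": 0}
    - {"tx": -32, "ty": -64, "tz": -38, "wx": 0, "wy": 0, "wz": 0, "gripper": 0}

```text
time: 6.88
position: [0.5738, 0.0283, 0.239]
tool_rot: [0.716, 3.057, 0.003]
ft_force: [0.1, -1.9, -0.2]
grip_width: 0.005
grip_force: 0.0
```

>>> jog_arm:
  increments:
    - {"tx": -16, "ty": -32, "tz": 0, "wx": 0, "wy": 0, "wz": 0, "gripper": 0}
    - {"tx": -32, "ty": -64, "tz": 0, "wx": 0, "wy": 0, "wz": 0, "gripper": 0}
    - {"tx": -40, "ty": -79, "tz": 5, "wx": 0, "wy": 0, "wz": 0, "gripper": 0}
    - {"tx": -40, "ty": -79, "tz": 15, "wx": 0, "wy": 0, "wz": 0, "gripper": 0}
    - {"tx": -40, "ty": -79, "tz": 20, "wx": 0, "wy": 0, "wz": 0, "gripper": 0}

```text
time: 7.3
position: [0.5727, -0.0636, 0.2169]
tool_rot: [-0.731, -3.055, -0.0]
ft_force: [0.5, 1.0, -0.1]
grip_width: 0.004
grip_force: 0.0
```

>>> jog_arm:
  increments:
    - {"tx": 0, "ty": 0, "tz": 1, "wx": 0, "wy": 0, "wz": 0, "gripper": 0}
    - {"tx": 0, "ty": 0, "tz": 1, "wx": 0, "wy": 0, "wz": 0, "gripper": 0}
    - {"tx": 0, "ty": 0, "tz": 1, "wx": 0, "wy": 0, "wz": 0, "gripper": 0}
    - {"tx": 0, "ty": 0, "tz": 1, "wx": 0, "wy": 0, "wz": 0, "gripper": 0}
    - {"tx": 0, "ty": 0, "tz": 1, "wx": 0, "wy": 0, "wz": 0, "gripper": 0}

```text
time: 7.72
position: [0.5735, -0.0618, 0.2175]
tool_rot: [0.724, 3.056, 0.001]
ft_force: [-1.0, -0.0, 1.4]
grip_width: 0.007
grip_force: 0.0
```

>>> jog_arm:
  increments:
    - {"tx": 0, "ty": 0, "tz": 2, "wx": 0, "wy": 0, "wz": 0, "gripper": 0}
    - {"tx": 0, "ty": 0, "tz": 4, "wx": 0, "wy": 0, "wz": 0, "gripper": 0}
    - {"tx": 0, "ty": 0, "tz": 6, "wx": 0, "wy": 0, "wz": 0, "gripper": 0}
    - {"tx": 0, "ty": 0, "tz": 8, "wx": 0, "wy": 0, "wz": 0, "gripper": 0}
    - {"tx": 0, "ty": 0, "tz": 8, "wx": 0, "wy": 0, "wz": 0, "gripper": 0}

```text
time: 8.13
position: [0.573, -0.0625, 0.2087]
tool_rot: [-0.726, -3.056, -0.0]
ft_force: [0.1, 0.2, 1.4]
grip_width: 0.005
grip_force: 0.6
```

>>> jog_arm:
  increments:
    - {"tx": 0, "ty": 0, "tz": 1, "wx": 0, "wy": 0, "wz": 0, "gripper": 0}
    - {"tx": 0, "ty": 0, "tz": 2, "wx": 0, "wy": 0, "wz": 0, "gripper": 0}
    - {"tx": 0, "ty": 0, "tz": 2, "wx": 0, "wy": 0, "wz": 0, "gripper": 0}
    - {"tx": 0, "ty": 0, "tz": 2, "wx": 0, "wy": 0, "wz": 0, "gripper": 0}
    - {"tx": 0, "ty": 0, "tz": 2, "wx": 0, "wy": 0, "wz": 0, "gripper": 0}

```text
time: 8.55
position: [0.573, -0.0626, 0.2072]
tool_rot: [-0.727, -3.056, -0.0]
ft_force: [-1.7, 0.4, 2.5]
grip_width: 0.004
grip_force: 1.1
```

>>> jog_arm:
  increments:
    - {"tx": 0, "ty": 0, "tz": 1, "wx": 0, "wy": 0, "wz": 0, "gripper": 0}
    - {"tx": 0, "ty": 0, "tz": 2, "wx": 0, "wy": 0, "wz": 0, "gripper": 0}
    - {"tx": 0, "ty": 0, "tz": 2, "wx": 0, "wy": 0, "wz": 0, "gripper": 0}
    - {"tx": 0, "ty": 0, "tz": 2, "wx": 0, "wy": 0, "wz": 0, "gripper": 0}
    - {"tx": 0, "ty": 0, "tz": 2, "wx": 0, "wy": 0, "wz": 0, "gripper": 0}

```text
time: 8.97
position: [0.5731, -0.0626, 0.2052]
tool_rot: [-0.727, -3.056, -0.0]
ft_force: [-1.7, 0.2, 3.8]
grip_width: 0.008
grip_force: 1.7
```

>>> jog_arm:
  increments:
    - {"tx": 0, "ty": 0, "tz": 0.8, "wx": 0, "wy": 0, "wz": 0, "gripper": 0}
    - {"tx": 0, "ty": 0, "tz": 1.5, "wx": 0, "wy": 0, "wz": 0, "gripper": 0}
    - {"tx": 0, "ty": 0, "tz": 1.5, "wx": 0, "wy": 0, "wz": 0, "gripper": 0}
    - {"tx": 0, "ty": 0, "tz": 1.5, "wx": 0, "wy": 0, "wz": 0, "gripper": 0}
    - {"tx": 0, "ty": 0, "tz": 1.5, "wx": 0, "wy": 0, "wz": 0, "gripper": 0}

```text
time: 9.38
position: [0.5731, -0.0626, 0.2036]
tool_rot: [-0.727, -3.056, -0.0]
ft_force: [-3.4, 0.3, 4.2]
grip_width: 0.004
grip_force: 2.2
```

>>> jog_arm:
  increments:
    - {"tx": 0, "ty": 0, "tz": 0.7, "wx": 0, "wy": 0, "wz": 0, "gripper": 0}
    - {"tx": 0, "ty": 0, "tz": 1.4, "wx": 0, "wy": 0, "wz": 0, "gripper": 0}
    - {"tx": 0, "ty": 0, "tz": 1.4, "wx": 0, "wy": 0, "wz": 0, "gripper": 0}
    - {"tx": 0, "ty": 0, "tz": 1.4, "wx": 0, "wy": 0, "wz": 0, "gripper": 0}
    - {"tx": 0, "ty": 0, "tz": 1.4, "wx": 0, "wy": 0, "wz": 0, "gripper": 0}

```text
time: 9.8
position: [0.573, -0.0626, 0.2023]
tool_rot: [-0.727, -3.056, -0.0]
ft_force: [-2.6, 0.3, 5.4]
grip_width: 0.005
grip_force: 2.8
```

>>> jog_arm:
  increments:
    - {"tx": 0, "ty": 0, "tz": 0.8, "wx": 0, "wy": 0, "wz": 0, "gripper": 0}
    - {"tx": 0, "ty": 0, "tz": 1.4, "wx": 0, "wy": 0, "wz": 0, "gripper": 0}
    - {"tx": 0, "ty": 0, "tz": 1.4, "wx": 0, "wy": 0, "wz": 0, "gripper": 0}
    - {"tx": 0, "ty": 0, "tz": 1.4, "wx": 0, "wy": 0, "wz": 0, "gripper": 0}
    - {"tx": 0, "ty": 0, "tz": 1.4, "wx": 0, "wy": 0, "wz": 0, "gripper": 0}

```text
time: 10.22
position: [0.5731, -0.0626, 0.2014]
tool_rot: [0.727, 3.056, 0.001]
ft_force: [-4.3, 0.4, 8.3]
grip_width: 0.003
grip_force: 3.9
```

>>> jog_arm:
  increments:
    - {"tx": 0, "ty": 0, "tz": 0.5, "wx": 0, "wy": 0, "wz": 0, "gripper": 0}
    - {"tx": 0, "ty": 0, "tz": 1, "wx": 0, "wy": 0, "wz": 0, "gripper": 0}
    - {"tx": 0, "ty": 0, "tz": 1, "wx": 0, "wy": 0, "wz": 0, "gripper": 0}
    - {"tx": 0, "ty": 0, "tz": 1, "wx": 0, "wy": 0, "wz": 0, "gripper": 0}
    - {"tx": 0, "ty": 0, "tz": 1, "wx": 0, "wy": 0, "wz": 0, "gripper": 0}

```text
time: 10.63
position: [0.5731, -0.0626, 0.2011]
tool_rot: [0.727, 3.056, 0.001]
ft_force: [-6.7, 0.9, 11.7]
grip_width: 0.005
grip_force: 5.5
```

>>> jog_arm:
  increments:
    - {"tx": 0, "ty": 0, "tz": 0.8, "wx": 0, "wy": 0, "wz": 0, "gripper": 0}
    - {"tx": 0, "ty": 0, "tz": 0.8, "wx": 0, "wy": 0, "wz": 0, "gripper": 0}
    - {"tx": 0, "ty": 0, "tz": 0.8, "wx": 0, "wy": 0, "wz": 0, "gripper": 0}
    - {"tx": 0, "ty": 0, "tz": 0.8, "wx": 0, "wy": 0, "wz": 0, "gripper": 0}
    - {"tx": 0, "ty": 0, "tz": 0.8, "wx": 0, "wy": 0, "wz": 0, "gripper": 0}

```text
time: 11.05
position: [0.5731, -0.0626, 0.2009]
tool_rot: [0.727, 3.056, 0.001]
ft_force: [-6.4, 1.3, 13.3]
grip_width: 0.009
grip_force: 6.8
```

>>> jog_arm:
  increments:
    - {"tx": 0, "ty": 0, "tz": -10, "wx": 0, "wy": 0, "wz": 0, "gripper": 0}
    - {"tx": 0, "ty": 0, "tz": -30, "wx": 0, "wy": 0, "wz": 0, "gripper": 0}
    - {"tx": 0, "ty": 0, "tz": -50, "wx": 0, "wy": 0, "wz": 0, "gripper": 0}
    - {"tx": 18, "ty": 36, "tz": -60, "wx": 0, "wy": 0, "wz": 0, "gripper": 0.2}
    - {"tx": 36, "ty": 72, "tz": -65, "wx": 0, "wy": 0, "wz": 0, "gripper": 0.4}

```text
time: 11.47
position: [0.5751, 0.0153, 0.2659]
tool_rot: [0.737, 3.049, 0.001]
ft_force: [1.8, 1.9, 1.4]
grip_width: 0.083
grip_force: 0.0
```

>>> jog_arm:
  increments:
    - {"tx": 26, "ty": 25, "tz": 0, "wx": 0, "wy": 0, "wz": 0, "gripper": 0.5}
    - {"tx": 52, "ty": 51, "tz": 0, "wx": 0, "wy": 0, "wz": 0, "gripper": 0.5}
    - {"tx": 78, "ty": 76, "tz": 0, "wx": 0, "wy": 0, "wz": 0, "gripper": 0.5}
    - {"tx": 104, "ty": 102, "tz": 0, "wx": 0, "wy": 0, "wz": 0, "gripper": 0.5}
    - {"tx": 130, "ty": 127, "tz": 0, "wx": 0, "wy": 0, "wz": 0, "gripper": 0.5}

```text
time: 11.88
position: [0.5142, 0.1916, 0.2635]
tool_rot: [0.726, 3.055, 0.001]
ft_force: [0.0, 0.2, -0.3]
grip_width: 0.441
grip_force: 0.0
```

>>> jog_arm:
  increments:
    - {"tx": 26, "ty": 25, "tz": 10, "wx": 0, "wy": 0, "wz": 0, "gripper": 0.5}
    - {"tx": 52, "ty": 51, "tz": 30, "wx": 0, "wy": 0, "wz": 0, "gripper": 0.5}
    - {"tx": 78, "ty": 76, "tz": 50, "wx": 0, "wy": 0, "wz": 0, "gripper": 0.5}
    - {"tx": 104, "ty": 102, "tz": 75, "wx": 0, "wy": 0, "wz": 0, "gripper": 0.5}
    - {"tx": 130, "ty": 127, "tz": 100, "wx": 0, "wy": 0, "wz": 0, "gripper": 0.5}

```text
time: 12.3
position: [0.4567, 0.3599, 0.1658]
tool_rot: [0.726, 3.055, 0.003]
ft_force: [0.4, 0.1, -1.0]
grip_width: 0.502
grip_force: 0.0
```

>>> jog_arm:
  increments:
    - {"tx": 1, "ty": 0, "tz": 10, "wx": 0, "wy": 0, "wz": 0, "gripper": 0.5}
    - {"tx": 1, "ty": 0, "tz": 20, "wx": 0, "wy": 0, "wz": 0, "gripper": 0.5}
    - {"tx": 1, "ty": 0, "tz": 30, "wx": 0, "wy": 0, "wz": 0, "gripper": 0.5}
    - {"tx": 1, "ty": 0, "tz": 40, "wx": 0, "wy": 0, "wz": 0, "gripper": 0.5}
    - {"tx": 1, "ty": 0, "tz": 40, "wx": 0, "wy": 0, "wz": 0, "gripper": 0.5}

```text
time: 12.72
position: [0.4563, 0.356, 0.1248]
tool_rot: [-0.731, -3.054, 0.004]
ft_force: [-0.9, -0.3, -0.6]
grip_width: 0.5
grip_force: 0.0
```

```bash
python3 - <<'E'
from h import *
im=vision.get_image("wrist"); s=ctrl.get_state(); print(s["position"],s["tool_rot"],s["grip_width"],im["fx"],im["cx"],im["cy"])
E=np.array(im["extrinsics"])
def pf(p):
    c=E[:3,:3]@np.array(p)+E[:3,3]; r=np.hypot(c[0],c[1]); th=np.arctan2(r,c[2]); return im["cx"]+im["fx"]*th*c[0]/r, im["cy"]+im["fy"]*th*c[1]/r
for z in (0,.03,.066): print(z,pf([.4545,.3625,z]))
h=cv2.cvtColor(im["color"],cv2.COLOR_BGR2HSV); m=cv2.inRange(h,(22,150,90),(35,255,255)); n,l,st,ce=cv2.connectedComponentsWithStats(m)
print([(st[i].tolist(),ce[i].round(1)) for i in range(1,n) if st[i][4]>80])
cv2.imwrite("pics/w3.png",im["color"])
E
```

```text
[0.45660314 0.35648596 0.1259807 ] [-7.30542932e-01 -3.05511126e+00  2.14768834e-03] 0.5027887875579253 325.19226210127806 282.3220411937636 209.66985857188806
0 (np.float64(287.9651658091609), np.float64(198.51477638196528))
0.03 (np.float64(288.49779440484207), np.float64(206.91309190839257))
0.066 (np.float64(289.3081308114086), np.float64(219.77687961840113))
[]
```

View pics/w3.png

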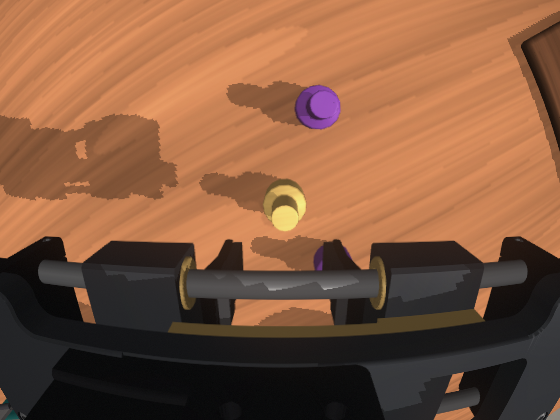

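The brass weight's foot is at (285,204) and its stem top at (285,217). One purple look-alike stands at (318,107); the other is partly hidden behind the right finger at (322,258).

```bash
python3 - <<'E'
from h import *
np.set_printoptions(precision=4,suppress=True)
im=vision.get_image("wrist"); s=ctrl.get_state(); E=np.array(im["extrinsics"]); p0=np.array(s["position"]); M=R.from_rotvec(s["tool_rot"]).as_matrix()
def uz(u,v,z):
    a,b=(u-im["cx"])/im["fx"],(v-im["cy"])/im["fy"]; th=np.hypot(a,b); d=E[:3,:3].T@np.array([np.sin(th)*a/th,np.sin(th)*b/th,np.cos(th)]); o=-E[:3,:3].T@E[:3,3]
    return o+d*(z-o[2])/d[2]
for n,(u,v,z) in dict(stemtop=(285,217,.066),foot=(285,204.5,.03),p1=(318,107,.03),p2=(321,258,.03)).items():
    p=uz(u,v,z); print(n,p,"tool mm",1000*M.T@(p-p0))
print(p0)
E
```

```text
stemtop [0.452  0.3611 0.066 ] tool mm [ 6.257   1.3002 60.9476]
foot [0.4521 0.3614 0.03  ] tool mm [ 6.2865  1.545  96.9477]
p1 [0.3933 0.4202 0.03  ] tool mm [85.2815 27.427  96.9188]
p2 [0.5089 0.3677 0.03  ] tool mm [-41.5626  32.835   96.9729]
[0.4569 0.3572 0.127 ]
```

>>> jog_arm:
  increments:
    - {"tx": 6, "ty": 1, "tz": 10, "wx": 0, "wy": 0, "wz": 0, "gripper": 0.5}
    - {"tx": 6, "ty": 1, "tz": 30, "wx": 0, "wy": 0, "wz": 0, "gripper": 0.5}
    - {"tx": 6, "ty": 1, "tz": 55, "wx": 0, "wy": 0, "wz": 0, "gripper": 0.5}
    - {"tx": 6, "ty": 1, "tz": 76, "wx": 0, "wy": 0, "wz": 0, "gripper": 0.5}
    - {"tx": 6, "ty": 1, "tz": 87, "wx": 0, "wy": 0, "wz": 0, "gripper": 0.5}

```text
time: 13.23
position: [0.4498, 0.3611, 0.0375]
tool_rot: [-0.726, -3.055, 0.003]
ft_force: [-0.2, -0.4, -0.2]
grip_width: 0.496
grip_force: 0.0
```

>>> jog_arm:
  increments:
    - {"tx": 0, "ty": 0, "tz": 0, "wx": 0, "wy": 0, "wz": 0, "gripper": 0.5}
    - {"tx": 0, "ty": 0, "tz": 0, "wx": 0, "wy": 0, "wz": 0, "gripper": 0.35}
    - {"tx": 0, "ty": 0, "tz": 0, "wx": 0, "wy": 0, "wz": 0, "gripper": 0.25}
    - {"tx": 0, "ty": 0, "tz": 0, "wx": 0, "wy": 0, "wz": 0, "gripper": 0}
    - {"tx": 0, "ty": 0, "tz": 0, "wx": 0, "wy": 0, "wz": 0, "gripper": 0}

```text
time: 13.65
position: [0.452, 0.3625, 0.0413]
tool_rot: [0.726, 3.055, 0.003]
ft_force: [-0.8, -1.3, 1.2]
grip_width: 0.281
grip_force: 0.7
```

>>> jog_arm:
  increments:
    - {"tx": 0, "ty": 0, "tz": 0, "wx": 0, "wy": 0, "wz": 0, "gripper": 0}
    - {"tx": 0, "ty": 0, "tz": 0, "wx": 0, "wy": 0, "wz": 0, "gripper": 0}
    - {"tx": 0, "ty": 0, "tz": 0, "wx": 0, "wy": 0, "wz": 0, "gripper": 0}
    - {"tx": 0, "ty": 0, "tz": 0, "wx": 0, "wy": 0, "wz": 0, "gripper": 0}
    - {"tx": 0, "ty": 0, "tz": 0, "wx": 0, "wy": 0, "wz": 0, "gripper": 0}

```text
time: 14.07
position: [0.4517, 0.362, 0.0408]
tool_rot: [0.727, 3.055, 0.001]
ft_force: [-0.8, -1.9, 5.0]
grip_width: 0.226
grip_force: 19.8
```

>>> jog_arm:
  increments:
    - {"tx": 0, "ty": 0, "tz": -10, "wx": 0, "wy": 0, "wz": 0, "gripper": 0}
    - {"tx": 0, "ty": 0, "tz": -35, "wx": 0, "wy": 0, "wz": 0, "gripper": 0}
    - {"tx": 0, "ty": 0, "tz": -65, "wx": 0, "wy": 0, "wz": 0, "gripper": 0}
    - {"tx": 0, "ty": 0, "tz": -95, "wx": 0, "wy": 0, "wz": 0, "gripper": 0}
    - {"tx": 0, "ty": 0, "tz": -125, "wx": 0, "wy": 0, "wz": 0, "gripper": 0}
  grip_force: 25

```text
time: 14.48
position: [0.4504, 0.3615, 0.1656]
tool_rot: [-0.726, -3.055, 0.002]
ft_force: [0.7, 0.8, -3.3]
grip_width: 0.221
grip_force: 24.8
```

>>> jog_arm:
  increments:
    - {"tx": 0, "ty": 0, "tz": -30, "wx": 0, "wy": 0, "wz": 0, "gripper": 0}
    - {"tx": 0, "ty": 0, "tz": -60, "wx": 0, "wy": 0, "wz": 0, "gripper": 0}
    - {"tx": 0, "ty": 0, "tz": -90, "wx": 0, "wy": 0, "wz": 0, "gripper": 0}
    - {"tx": -10, "ty": -8, "tz": -115, "wx": 0, "wy": 0, "wz": 0, "gripper": 0}
    - {"tx": -30, "ty": -24, "tz": -130, "wx": 0, "wy": 0, "wz": 0, "gripper": 0}

```text
time: 14.9
position: [0.4652, 0.3311, 0.2978]
tool_rot: [0.716, 3.059, 0.008]
ft_force: [0.6, 0.5, -3.8]
grip_width: 0.219
grip_force: 24.8
```

>>> jog_arm:
  increments:
    - {"tx": -22, "ty": -18, "tz": 0, "wx": 0, "wy": 0, "wz": 0, "gripper": 0}
    - {"tx": -44, "ty": -36, "tz": 0, "wx": 0, "wy": 0, "wz": 0, "gripper": 0}
    - {"tx": -66, "ty": -54, "tz": 0, "wx": 0, "wy": 0, "wz": 0, "gripper": 0}
    - {"tx": -88, "ty": -72, "tz": 0, "wx": 0, "wy": 0, "wz": 0, "gripper": 0}
    - {"tx": -110, "ty": -90, "tz": 0, "wx": 0, "wy": 0, "wz": 0, "gripper": 0}

```text
time: 15.32
position: [0.5246, 0.1958, 0.2944]
tool_rot: [-0.726, -3.056, 0.0]
ft_force: [0.1, 0.5, -2.5]
grip_width: 0.219
grip_force: 24.8
```

>>> jog_arm:
  increments:
    - {"tx": -22, "ty": -18, "tz": 0, "wx": 0, "wy": 0, "wz": 0, "gripper": 0}
    - {"tx": -44, "ty": -36, "tz": 0, "wx": 0, "wy": 0, "wz": 0, "gripper": 0}
    - {"tx": -66, "ty": -54, "tz": 0, "wx": 0, "wy": 0, "wz": 0, "gripper": 0}
    - {"tx": -80, "ty": -64, "tz": 0, "wx": 0, "wy": 0, "wz": 0, "gripper": 0}
    - {"tx": -87, "ty": -68, "tz": 0, "wx": 0, "wy": 0, "wz": 0, "gripper": 0}

```text
time: 15.73
position: [0.5724, 0.0932, 0.2945]
tool_rot: [-0.734, -3.054, 0.003]
ft_force: [-0.0, 0.2, -2.9]
grip_width: 0.221
grip_force: 24.8
```

>>> jog_arm:
  increments:
    - {"tx": 0, "ty": 0, "tz": 0, "wx": 0, "wy": 0, "wz": 0, "gripper": 0}
    - {"tx": 0, "ty": 0, "tz": 0, "wx": 0, "wy": 0, "wz": 0, "gripper": 0}
    - {"tx": 0, "ty": 0, "tz": 0, "wx": 0, "wy": 0, "wz": 0, "gripper": 0}
    - {"tx": 0, "ty": 0, "tz": 0, "wx": 0, "wy": 0, "wz": 0, "gripper": 0}
    - {"tx": 0, "ty": 0, "tz": 0, "wx": 0, "wy": 0, "wz": 0, "gripper": 0}

```text
time: 16.15
position: [0.5714, 0.0989, 0.2948]
tool_rot: [-0.723, -3.057, -0.001]
ft_force: [-0.5, 0.5, -2.7]
grip_width: 0.216
grip_force: 24.8
```

```bash
python3 - <<'E'
from h import *
im=vision.get_image("side"); s=ctrl.get_state();print(s["position"],s["tool_rot"],s["ft_force"],s["grip_width"])
M=R.from_rotvec(s["tool_rot"]).as_matrix(); print("tool mm to pad", 1000*M.T@(np.array([.5745,.0973,.204])-s["position"]))
b=np.array(s["position"])-[0,0,.041]
print("exp weight bottom/top px",proj(im,b),proj(im,b+[0,0,.03]),proj(im,b+[0,0,.066]),"pad",proj(im,[.5745,.0973,.21]))
cv2.imwrite("pics/s4.png",cv2.resize(im["color"][130:280,170:330],(640,600)))
E
```

```text
[0.57151609 0.0984891  0.29485834] [-7.23318291e-01 -3.05700918e+00 -5.55323999e-04] [-0.18734013 -0.53720163 -3.17946214] 0.22173626753302547
tool mm to pad [-3.22340066  0.24659818 90.8576085 ]
exp weight bottom/top px (np.float64(255.4978403831611), np.float64(199.6603463718243)) (np.float64(254.9397110652662), np.float64(190.0063888224756)) (np.float64(254.2275983847), np.float64(177.68898250082088)) pad (np.float64(255.13170001552402), np.float64(212.12889897026557))
```

View pics/s4.png

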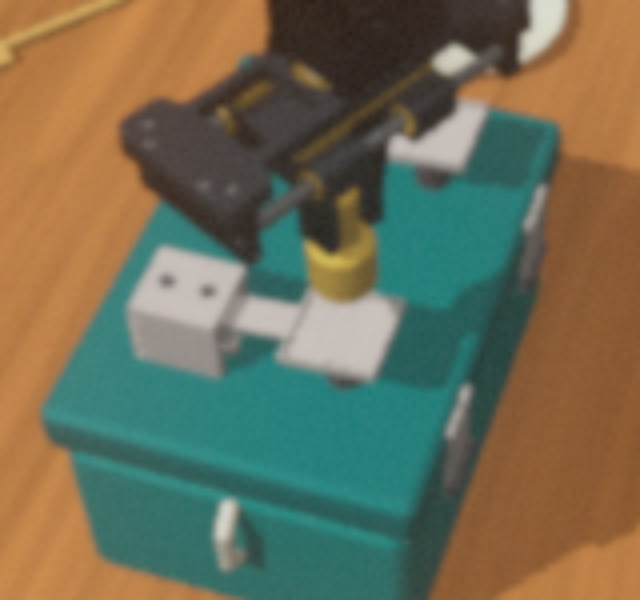

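The weight is held upright above the left (soft) pad. Lowering.

>>> jog_arm:
  increments:
    - {"tx": -3, "ty": 0, "tz": 8, "wx": 0, "wy": 0, "wz": 0, "gripper": 0}
    - {"tx": -3, "ty": 0, "tz": 18, "wx": 0, "wy": 0, "wz": 0, "gripper": 0}
    - {"tx": -3, "ty": 0, "tz": 28, "wx": 0, "wy": 0, "wz": 0, "gripper": 0}
    - {"tx": -3, "ty": 0, "tz": 34, "wx": 0, "wy": 0, "wz": 0, "gripper": 0}
    - {"tx": -3, "ty": 0, "tz": 38, "wx": 0, "wy": 0, "wz": 0, "gripper": 0}

```text
time: 16.62
position: [0.5737, 0.0957, 0.2548]
tool_rot: [-0.726, -3.054, 0.002]
ft_force: [0.0, 0.8, -1.9]
grip_width: 0.225
grip_force: 24.8
```

>>> jog_arm:
  increments:
    - {"tx": 0, "ty": 0, "tz": 2, "wx": 0, "wy": 0, "wz": 0, "gripper": 0}
    - {"tx": 0, "ty": 0, "tz": 4, "wx": 0, "wy": 0, "wz": 0, "gripper": 0}
    - {"tx": 0, "ty": 0, "tz": 6, "wx": 0, "wy": 0, "wz": 0, "gripper": 0}
    - {"tx": 0, "ty": 0, "tz": 8, "wx": 0, "wy": 0, "wz": 0, "gripper": 0}
    - {"tx": 0, "ty": 0, "tz": 9, "wx": 0, "wy": 0, "wz": 0, "gripper": 0}

```text
time: 17.03
position: [0.5747, 0.0958, 0.248]
tool_rot: [0.727, 3.056, 0.001]
ft_force: [-1.0, 0.5, -2.9]
grip_width: 0.224
grip_force: 24.8
```

>>> jog_arm:
  increments:
    - {"tx": 0, "ty": 0, "tz": 0.5, "wx": 0, "wy": 0, "wz": 0, "gripper": 0}
    - {"tx": 0, "ty": 0, "tz": 1, "wx": 0, "wy": 0, "wz": 0, "gripper": 0}
    - {"tx": 0, "ty": 0, "tz": 1.5, "wx": 0, "wy": 0, "wz": 0, "gripper": 0}
    - {"tx": 0, "ty": 0, "tz": 2, "wx": 0, "wy": 0, "wz": 0, "gripper": 0}
    - {"tx": 0, "ty": 0, "tz": 2, "wx": 0, "wy": 0, "wz": 0, "gripper": 0}

```text
time: 17.45
position: [0.5746, 0.0959, 0.2459]
tool_rot: [0.726, 3.056, 0.0]
ft_force: [0.1, 0.1, -1.2]
grip_width: 0.219
grip_force: 24.8
```

>>> jog_arm:
  increments:
    - {"tx": 0, "ty": 0, "tz": 0.5, "wx": 0, "wy": 0, "wz": 0, "gripper": 0}
    - {"tx": 0, "ty": 0, "tz": 1, "wx": 0, "wy": 0, "wz": 0, "gripper": 0}
    - {"tx": 0, "ty": 0, "tz": 1, "wx": 0, "wy": 0, "wz": 0, "gripper": 0}
    - {"tx": 0, "ty": 0, "tz": 1, "wx": 0, "wy": 0, "wz": 0, "gripper": 0}
    - {"tx": 0, "ty": 0, "tz": 1, "wx": 0, "wy": 0, "wz": 0, "gripper": 0}

```text
time: 17.87
position: [0.5746, 0.0958, 0.2449]
tool_rot: [0.727, 3.056, 0.0]
ft_force: [-0.1, 0.2, -1.3]
grip_width: 0.222
grip_force: 24.8
```

```bash
python3 - <<'E'
from h import *
f=[]
for i in range(6): vision.get_image("top"); f.append(ctrl.get_state()["ft_force"])
print(np.mean(f,0),ctrl.get_state()["position"])
E
```

```text
[-0.30891237  0.22249501 -2.06030921] [0.57463161 0.09579695 0.24485156]
```

>>> jog_arm:
  increments:
    - {"tx": 0, "ty": 0, "tz": 0.5, "wx": 0, "wy": 0, "wz": 0, "gripper": 0}
    - {"tx": 0, "ty": 0, "tz": 1, "wx": 0, "wy": 0, "wz": 0, "gripper": 0}
    - {"tx": 0, "ty": 0, "tz": 1.5, "wx": 0, "wy": 0, "wz": 0, "gripper": 0}
    - {"tx": 0, "ty": 0, "tz": 1.5, "wx": 0, "wy": 0, "wz": 0, "gripper": 0}
    - {"tx": 0, "ty": 0, "tz": 1.5, "wx": 0, "wy": 0, "wz": 0, "gripper": 0}

```text
time: 18.58
position: [0.5748, 0.0957, 0.2439]
tool_rot: [0.727, 3.056, 0.001]
ft_force: [0.1, 0.3, 2.7]
grip_width: 0.219
grip_force: 24.8
```

```bash
python3 - <<'E'
from h import *
f=[]
for i in range(6): vision.get_image("top"); f.append(ctrl.get_state()["ft_force"])
print(np.mean(f,0),ctrl.get_state()["position"])
E
```

```text
[-0.8629084  -0.56813477  2.27236733] [0.57477359 0.09572635 0.24370083]
```

On the stop. Releasing and lifting.

>>> jog_arm:
  increments:
    - {"tx": 0, "ty": 0, "tz": -0.4, "wx": 0, "wy": 0, "wz": 0, "gripper": 0.24}
    - {"tx": 0, "ty": 0, "tz": -0.4, "wx": 0, "wy": 0, "wz": 0, "gripper": 0.28}
    - {"tx": 0, "ty": 0, "tz": -0.4, "wx": 0, "wy": 0, "wz": 0, "gripper": 0.4}
    - {"tx": 0, "ty": 0, "tz": -0.4, "wx": 0, "wy": 0, "wz": 0, "gripper": 0.5}
    - {"tx": 0, "ty": 0, "tz": -0.4, "wx": 0, "wy": 0, "wz": 0, "gripper": 0.5}

```text
time: 19.3
position: [0.5745, 0.0961, 0.2435]
tool_rot: [-0.726, -3.056, -0.0]
ft_force: [0.4, -0.3, 0.1]
grip_width: 0.422
grip_force: 0.0
```

>>> jog_arm:
  increments:
    - {"tx": 0, "ty": 0, "tz": -1, "wx": 0, "wy": 0, "wz": 0, "gripper": 0.5}
    - {"tx": 0, "ty": 0, "tz": -5, "wx": 0, "wy": 0, "wz": 0, "gripper": 0.5}
    - {"tx": 0, "ty": 0, "tz": -20, "wx": 0, "wy": 0, "wz": 0, "gripper": 0.5}
    - {"tx": 0, "ty": 0, "tz": -45, "wx": 0, "wy": 0, "wz": 0, "gripper": 0.5}
    - {"tx": 0, "ty": 0, "tz": -75, "wx": 0, "wy": 0, "wz": 0, "gripper": 0.5}

```text
time: 19.72
position: [0.5736, 0.0957, 0.3182]
tool_rot: [-0.726, -3.054, 0.002]
ft_force: [0.5, 0.8, -0.4]
grip_width: 0.498
grip_force: 0.0
```

>>> jog_arm:
  increments:
    - {"tx": 0, "ty": 0, "tz": -30, "wx": 0, "wy": 0, "wz": 0, "gripper": 0.5}
    - {"tx": 15, "ty": 0, "tz": -50, "wx": 0, "wy": 0, "wz": 0, "gripper": 0.5}
    - {"tx": 40, "ty": 0, "tz": -60, "wx": 0, "wy": 0, "wz": 0, "gripper": 0.5}
    - {"tx": 70, "ty": 0, "tz": -60, "wx": 0, "wy": 0, "wz": 0, "gripper": 0.5}
    - {"tx": 80, "ty": 0, "tz": -60, "wx": 0, "wy": 0, "wz": 0, "gripper": 0.5}

```text
time: 20.13
position: [0.5009, 0.1344, 0.3807]
tool_rot: [0.721, 3.057, 0.005]
ft_force: [0.3, 0.9, 0.7]
grip_width: 0.501
grip_force: 0.0
```

```bash
python3 - <<'E'
from h import *
im=vision.get_image("side"); T=vision.get_image("top")
print(ctrl.get_state()["position"],"pad/wt exp px",proj(im,[.5745,.0973,.204]),proj(im,[.5745,.0973,.234]),proj(im,[.5745,.0973,.27]))
a=cv2.resize(im["color"][130:280,170:330],(640,600)); cv2.imwrite("pics/s5.png",a)
E
```

```text
[0.50198206 0.13338092 0.37971673] pad/wt exp px (np.float64(255.23738567977713), np.float64(213.85978127862484)) (np.float64(254.6977445787111), np.float64(205.02173080792528)) (np.float64(254.0111456710718), np.float64(193.77685752667375))
```

View pics/s5.png

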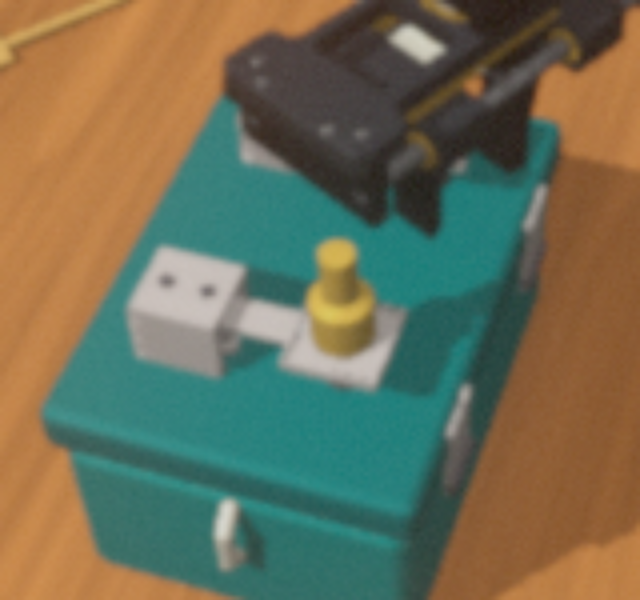

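The weight stands upright, with its foot at about (341,340) in the crop against a pad centre of about (342,338). The pad has visibly dropped about 7 mm. Handing in.

```bash
python3 -c "
from bench import ctrl
print(ctrl.close_job())"
```

```text
the job is handed in; nothing more can be done
None
```

I pressed both pads onto their stops: the left latch was the soft one (about 1–2 N to reach its stop, against 5–6 N for the right). The brass weight now stands upright and centred on the left pad with that pad down on its stop; the job is handed in, and no verdict came back.

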